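# Put the valve away and snap the parts case shut

## Robot

A 7-joint arm with a two-finger parallel gripper is mounted at the origin on the work surface. World frame = base frame: x ahead of the robot, y to its left, z up, the work surface at z = 0. Lengths are in mm, angles in rad, forces in N, time in s.
With the tool pointing down it reaches from about 425 to 875 mm from the base axis. Payload 8.4 kg.
Tool frame: the origin (TCP) lies at the very end of the fingers, on their centre line; the grasp point (between the pads) lies env.grasp_offset behind it (env.grasp_offset is the distance from the TCP to the grasp point, in mm); z points along the fingers, y is the line along which they close (so a half turn about z gives the same grasp; the last joint's range is limited). The gripper opens to 85 mm and grips with 20 to 120 N. Pads are 22 mm wide; open, the fingers measure 114 mm over their backs; the gripper's body (76 mm by 85 mm) begins 54 mm behind the grasp point. The pads swing forward as they close: fully open they stand 13 mm farther back than shut.
Start: joints at [1.022, 0.333, 0.04, 1.465, -0.013, 1.343, -0.059], TCP at [282.585, -585.329, 231.308] pointing down, gripper open.
Joint ranges: [-2.58, 2.58], [-0.38, 2.09], [-1.3, 1.39], [0.25, 2.4], [-1.5, 4.64], [0.08, 2.09], [-2.65, 2.65]. Speed limits (rad/s): [2.22, 2.22, 2.79, 2.79, 3.14, 3.14, 3.14].

## Interface

Orientations are given as a unit quaternion [w, x, y, z].
In Python, from station import env gives the robot as it stands. The module is installed in compiled form; this text tells all that it offers.
- The arm moves only by the tool carry_out, never from a script. Its arguments are lists of equal length, an entry for each row: "slide": the shift along the tool's x, y, z in units of 0.5 m (1.0 is 0.5 m), a list of three; "turn": the turn, a rotation vector about the tool's x, y, z in units of 360 degrees (1.0 is 360 degrees), a list of three; "hand": the opening, from 0 (shut) to 1 (fully open). A call has 1 to 10 rows; each row is the pose to reach, as a shift and turn from the pose commanded when the call began, along the tool's axes at that moment, turning the shorter way round; what a row does not reach only later rows make up. A row lasts 1/8 s, in which the tool goes at most 62.5 mm and 10.7 degrees, less where a joint would pass 70% of its speed; a pose out of reach is approached as far as the arm can. A call with a number of a shift or a turn outside -1 to 1 is refused whole. A call with a gripper value outside its range is refused whole. The fingers move at their own pace and stop on an object; "force" is the grip in N (left out, the last holds). Time passes only in rows, so rows that repeat a pose let the fingers close. It gives the time, the measured TCP pose, the force, the opening and the grip force at its end, in the units of the state.
- env.state(): the state, without advancing time (a new reading comes with each control period).
- env.snapshot(name): name is "side" or "top"; returns a dict with "image" (384x512x3 uint8, red, green, blue), "z_map" (384x512 float32, mm along the optical axis (not along the pixel's ray), 0 where there is no reading), "mtx" (3x3 intrinsics, pixels), "R" (3x3) and "t" (3): a world point X has camera coordinates R X + t. Camera axes: x right, y down, z forward; pixel columns grow to the right and rows downward; lengths in mm; the calibration is good to about 2 mm. A picture is of the moment at which its call begins.
- env.finish_job(): hands the job in; it is judged then, once.
The state is a dict: "time": time; "joint_positions": joint angles; "qvel": joint speeds; "tau": joint torques, N m; "tcp_pos": TCP position; "ee_rot": TCP orientation; "wrist_force": force on the tool from outside, world axes, zero at the start; "moment": the same for the moment, N m; "opening": finger opening in mm; "grip_force": force on a finger pad.
Only numpy, scipy, OpenCV 4.12 (cv2) and the standard library are available. Lean on these libraries where they do the work, as an engineer would, in place of code of your own. Each camera call takes 0.05 s, during which the arm holds its last target. There are 200 camera calls.

## Task

Put the steel valve lying on the bench away in the empty compartment of the open parts case: lay it down flat, plug upwards, fully down between the low rails, and do not drop it. Then swing the lid down and press its front edge until the spring catch snaps and the lid stays fully shut. Leave the other two parts in the case, the oil bottle and the carton as they are.

Things in the scene. Friction and masses are not known exactly. Their poses are not given: they have to be found in the camera images.
- valve: Part to put away: bright steel valve, 350 g. Block 34 x 44 x 34 mm (x, y, z), round pipe stub 26 mm diameter on each end (axis along y, 17 mm up), 78 mm long over all, brass plug 18 mm diameter, 5 mm high on top (39 mm in all). Origin at the centre of its underside, z up; starts plug up on the bench. Grip across the block's 34 mm, closing along x. Both ends alike.
- case: Grey steel parts case fixed to the bench, 170 (x) x 290 (y) x 48 mm, walls and floor 4 mm. Origin on the bench under its centre; +x points to the hinge side, the front with the catch (-x) faces the robot's right. Three compartments in a row along y, centres x = -10, y = -92, 0, 92 mm, 44 x 88 mm, between rails 3 to 4 mm thick, 8 mm high. Shut lid: 44 mm over the inner floor.
- pad: Thin brown cork sheet, 42 x 86 x 0.6 mm, lining the one empty compartment (any of the three). Origin on the inner floor, 4 mm above the bench, at the compartment's centre; axes parallel to the case's. The valve belongs here, its y along the pad's y (either way round), origin on origin. Floor is free beyond the low rails: 51 mm from centre to front wall, 71 mm to hinge wall.
- clevis: Dark steel fork, 34 x 76 x 28 mm, loose in another compartment; leave it there.
- bearing: Flanged bearing, 36 x 78 mm plate with a 34 mm diameter boss, 34 mm high, loose in the remaining compartment; leave it there.
- lid (a joint): Lid angle, rad: 0 shut, 1.57 upright, stop 2.1. Starts 1.75 to 2.05, leaning back. Friction holds it open; 1 to 3 N at the front edge swings it; let go nearly down, a spring lifts it again. From about 0.07 rad the catch resists: some 8 to 12 N down at the front edge pushes past it, then it snaps and holds at 0 on a rigid stop. The lid cannot shut on a part lying on the rails.
- lid_hinge (a point): Middle of the hinge line, at the case's hinge rim, 48 mm above the bench, 85 mm towards +x from the case's centre. Its axes turn with the lid; shut, they are parallel to the case's.
- lid_front (a point): Middle of the lid's outer face, 170 mm from the hinge line; over the front wall, 52 mm above the bench, when shut. Axes turn with the lid: z is the outward normal, -x points from hinge to free edge. The lid is a 4 mm sheet 170 x 290 mm; a tab 50 mm wide runs 20 mm on past this point, and at its end the catch tongue hangs 22 mm to the inside.
- oil: Grey oil bottle, 64 mm diameter, 150 mm high, upright on the bench; origin under its centre. Bystander.
- carton: Cardboard carton 80 x 80 x 90 mm on the bench; origin under its centre. Bystander.
Not all that is in view belongs to the job. Leave any purple or red look-alike of the valve alone.

How it is judged:
By the outcome, as a careful person would: the job done as asked, in the order asked, and still so for the second after the job is handed in, with the robot touching nothing.
It also fails if it takes over 58 s, if anything falls off the work surface, if the arm or the gripper's body presses on something with over 40 N, if the wrist force passes 120 N, or if a joint passes its speed limit or range.

## Working session

There is one attempt and no reset: what is moved stays moved. The work goes in short steps, Python scripts to look and compute and a tool call to move; the robot and the scene stay as the last step left them, time stands still between calls to the robot, and variables do not carry over. Pictures are saved under pics/ and viewed, at most 10 in all, crops included, and the job is handed in when it is done.

Besides the shell and the picture viewer there is one more tool, called after "Request:" by a JSON object that holds its "method" and its "body", one argument or row to a line. carry_out: Moves the arm, as the interface text tells. Shifts and turns lie within -1 to 1; 1 stands for 0.5 m of shift or 360 degrees of turn. Its arguments: {"type":"object","properties":{"slide":{"type":"array","items":{"type":"array","items":{"type":"number"}}},"turn":{"type":"array","items":{"type":"array","items":{"type":"number"}}},"hand":{"type":"array","items":{"type":"number"}},"force":{"type":"number"}},"required":["slide","turn","hand"]}

```bash
mkdir -p pics; cat > h.py <<'E'
import numpy as np, cv2
from station import env
from scipy.spatial.transform import Rotation as Ro
def snap(n):
    s=env.snapshot(n); np.savez(f'{n}.npz',**s); return s
def load(n): return dict(np.load(f'{n}.npz'))
def cloud(s):
    z=s['z_map']; v,u=np.mgrid[:z.shape[0],:z.shape[1]]
    P=np.stack([u*z,v*z,z],-1)@np.linalg.inv(s['mtx']).T
    W=(P-s['t'])@s['R']; W[z==0]=np.nan; return W
def save(s,fn): cv2.imwrite(fn,cv2.cvtColor(s['image'],cv2.COLOR_RGB2BGR))
E
python3 - <<'E'
from h import *
a=[snap(n) for n in('side','top')]
for n,s in zip(('side','top'),a): save(s,f'pics/{n}0.png'); print(n,s['mtx'].round(1).tolist(),(-s['R'].T@s['t']).round(),s['R'].round(2).tolist())
print(env.state(),env.grasp_offset)
E
```

```text
side [[389.3, 0.0, 261.5], [0.0, 389.3, 190.3], [0.0, 0.0, 1.0]] [ 29. 688. 834.] [[-0.79, -0.61, 0.01], [-0.42, 0.53, -0.74], [0.45, -0.58, -0.68]]
top [[449.7, 0.0, 244.0], [0.0, 449.7, 195.0], [0.0, 0.0, 1.0]] [ 302.   36. 1194.] [[0.03, -1.0, -0.02], [-0.98, -0.03, -0.19], [0.19, 0.02, -0.98]]
{'time': 0.1, 'joint_positions': array([ 1.02178596,  0.33384845,  0.03982657,  1.46623848, -0.01339612,
        1.34331816, -0.05850582]), 'qvel': array([ 4.90451413e-04, -6.13653518e-04, -5.18523023e-05, -4.28598561e-03,
        5.28284501e-04,  6.57612173e-04, -8.67708302e-04]), 'tau': array([ 4.35415248e-03, -6.60013461e+01,  1.37081981e+00, -4.06470358e+01,
        1.73189852e-02,  8.94297729e-03, -6.66085111e-05]), 'tcp_pos': array([ 282.42219075, -584.94159944,  230.47703437]), 'ee_rot': array([-7.42529792e-04,  9.74812413e-01,  2.23025023e-01, -2.16815293e-04]), 'wrist_force': array([-0.26856785, -0.56954179, -0.73476853]), 'moment': array([ 0.00289783, -0.01543506, -0.04840033]), 'grip_force': 0.0, 'opening': 85.49539658838606} 18.700000000000003
```

View pics/side0.png

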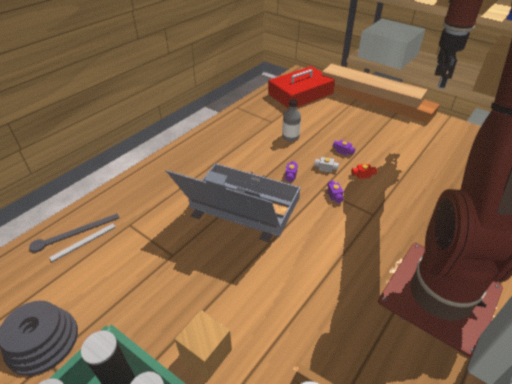

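View pics/top0.png

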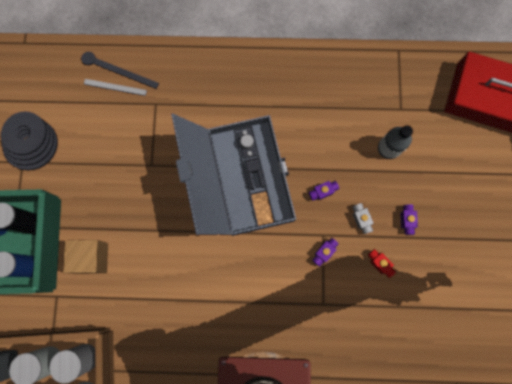

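Seen in the top view: steel valve candidates are grey (363,217), purple (324,190), (326,252), (410,220), and red (382,263). I choose the bright steel one at (363,217). The case is at about (235,180), with the cork pad at (262,207), the clevis at (253,175) and the bearing at (247,140). The lid leans to the left. The bottle is at (395,142) and the carton at (80,256).

```bash
python3 - <<'E'
from h import *
s=load('top');W=cloud(s);im=s['image']
b=cv2.cvtColor(im,cv2.COLOR_RGB2BGR)
c1=cv2.resize(b[170:280,300:430],None,fx=3,fy=3,interpolation=2)
c2=cv2.resize(b[105:245,165:305],None,fx=2.7,fy=2.7,interpolation=2)
H=max(c1.shape[0],c2.shape[0]);o=np.zeros((H,c1.shape[1]+c2.shape[1],3),np.uint8)
o[:c1.shape[0],:c1.shape[1]]=c1;o[:c2.shape[0],c1.shape[1]:]=c2
cv2.imwrite('pics/c1.png',o);print(o.shape)
# valve
def reg(u0,u1,v0,v1):
    m=np.zeros(W.shape[:2],bool);m[v0:v1,u0:u1]=1;return m
m=reg(345,385,195,240)&(W[...,2]>8)
P=W[m];print('valve n',len(P),'z',np.percentile(P[:,2],[5,50,95,100]).round(1))
print('rect',cv2.minAreaRect(P[:,:2].astype(np.float32)))
hsv=cv2.cvtColor(im,cv2.COLOR_RGB2HSV)
mb=m&(hsv[...,1]>80)&(W[...,2]>30);print('plug',W[mb].mean(0),len(W[mb]))
bench=W[300:330,300:500].reshape(-1,3);print('bench z',np.nanmedian(bench[:,2]))
mo=reg(220,290,185,235)&(hsv[...,1]>100)&(W[...,2]<20)&(W[...,2]>0)&(W[...,1]<20+1e9)
# pad: warm pixels
mp=reg(245,275,185,230)&(hsv[...,1]>80)
n,l,st,ce=cv2.connectedComponentsWithStats(mp.astype(np.uint8));k=1+np.argmax(st[1:,4]);P=W[l==k]
print('pad',len(P),np.median(P,0),cv2.minAreaRect(P[:,:2].astype(np.float32)))
# case + lid points
mc=reg(165,305,105,245)&(W[...,2]>44);P=W[mc]
print('z range',np.percentile(P[:,2],[1,50,99]))
rim=reg(205,300,105,240)&(np.abs(W[...,2]-48)<5);print('rim',cv2.minAreaRect(W[rim][:,:2].astype(np.float32)))
# lid plane
ml=reg(165,225,105,240)&(W[...,2]>70);Q=W[ml];c=Q.mean(0);n=np.linalg.svd(Q-c)[2][2];print('lid',len(Q),c,n,np.abs((Q-c)@n).mean(), Q.max(0),Q.min(0))
mo=reg(375,415,120,165)&(W[...,2]>15);print('oil',cv2.minAreaRect(W[mo][:,:2].astype(np.float32)))
E
```

```text
(378, 768, 3)
valve n 393 z [17.  33.3 40.1 44.5]
rect ((486.0889587402344, -272.6282653808594), (80.23731994628906, 91.11402893066406), 22.926300048828125)
plug [ 472.77453859 -248.51350859   39.57098826] 33
bench z 0.754221407453765
pad 519 [nan nan nan] ((496.0609436035156, 13.988433837890625), (88.0326156616211, 41.48198318481445), 17.98744010925293)
z range [ 45.31603104 128.16772426 230.74393086]
rim ((583.6871337890625, 44.089385986328125), (291.097900390625, 184.93704223632812), 14.36792278289795)
lid 3597 [546.07134675 171.16342414 148.69211722] [ 0.2321597  -0.89433824  0.38244081] 2.1526283818096825 [697.44656938 234.44246129 235.78641776] [403.42325231 108.64880844  70.00212149]
oil ((668.1287231445312, -322.9961242675781), (63.547603607177734, 58.26413345336914), 46.85222625732422)
```

View pics/c1.png

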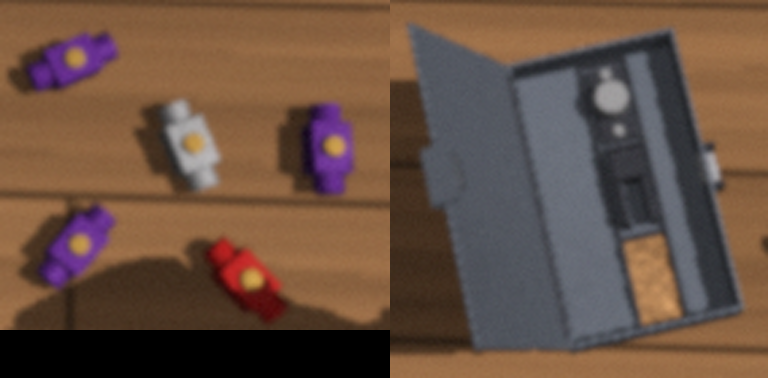

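The crop shows the steel valve upright with its brass plug, axis running slightly diagonally. Its neighbours are purple and red, so the choice stands. The cork pad lies in the compartment nearest the robot. Next I refine the poses using ray-plane intersection.

```bash
cat >> h.py <<'E'
def rayz(s,uv,z):
    uv=np.atleast_2d(uv).astype(float); d=np.c_[uv,np.ones(len(uv))]@np.linalg.inv(s['mtx']).T@s['R']
    c=-s['R'].T@s['t']; return c+d*((z-c[2])/d[:,2])[:,None]
def proj(s,X):
    p=(np.atleast_2d(X)@s['R'].T+s['t'])@s['mtx'].T; return p[:,:2]/p[:,2:]
E
python3 - <<'E'
from h import *
s=snap('top');d=snap('side')
for n,s,box in(('top',s,(345,385,195,240)),('side',d,(310,345,150,180))):
    W=cloud(s);hsv=cv2.cvtColor(s['image'],cv2.COLOR_RGB2HSV).astype(int);u0,u1,v0,v1=box
    R=np.zeros(W.shape[:2],bool);R[v0:v1,u0:u1]=1
    gray=R&(hsv[...,1]<60)&(hsv[...,2]>90)
    nn,l,st,_=cv2.connectedComponentsWithStats(gray.astype(np.uint8));gray=l==1+np.argmax(st[1:,4])
    P=W[gray];P=P[P[:,2]>5];rc=cv2.minAreaRect(P[:,:2].astype(np.float32));c=P[:,:2].mean(0);e=np.linalg.svd(P[:,:2]-c,full_matrices=False)[2][0]
    print(n,'valve',len(P),rc,np.degrees(np.arctan2(e[1],e[0])),c)
    pl=cv2.morphologyEx(gray.astype(np.uint8),cv2.MORPH_CLOSE,np.ones((7,7)))>0
    pl&=(hsv[...,1]>80);vu=np.argwhere(pl);print(' plug',len(vu),rayz(s,vu[:,::-1].mean(0),39).round(1))
    # pad
    W5=W.copy(); X=W[...,0];Y=W[...,1]
    m=(np.hypot(X-496,Y-14)<65)&(hsv[...,1]>80)&(W[...,2]<16)
    a=np.radians(104.5);lx=(X-582.6)*np.cos(a)+(Y-46.8)*np.sin(a);ly=-(X-582.6)*np.sin(a)+(Y-46.8)*np.cos(a)
    m&=(abs(lx+10)<30)&(abs(ly-92)<51)
    vu=np.argwhere(m)
    if len(vu)>20:
        P=rayz(s,vu[:,::-1],4.6);rc=cv2.minAreaRect(P[:,:2].astype(np.float32));print(' pad',len(vu),rc,'mean',P.mean(0).round(1))
    # rim wall edges
    for nm,q in(('front',(lx<-70)&(lx>-100)&(abs(ly)<140)),('near',(ly>130)&(ly<160)&(abs(lx)<75)),('far',(ly<-130)&(ly>-160)&(abs(lx)<75))):
        q=q&(W[...,2]>40)&(W[...,2]<54)
        if q.sum()<10: continue
        ln=cv2.fitLine(np.c_[X[q],Y[q]].astype(np.float32),cv2.DIST_HUBER,0,.01,.01).ravel()
        print(' ',nm,q.sum(),'ang',np.degrees(np.arctan2(ln[1],ln[0])).round(2),'lx',np.percentile(lx[q],[5,50,95]).round(1),'ly',np.percentile(ly[q],[5,50,95]).round(1))
E
```

```text
top valve 272 ((473.4943542480469, -247.7947235107422), (76.5229263305664, 34.34639358520508), 22.05382537841797) -159.30948931243324 [ 472.38402176 -248.07951062]
 plug 37 [[ 471.2 -250.    39. ]]
 pad 518 ((496.2818603515625, 14.722183227539062), (87.09892272949219, 43.4791259765625), 14.932638168334961) mean [495.9  14.3   4.6]
  front 241 ang 14.63 lx [-90.5 -81.8 -79.6] ly [-119.3    1.8  124. ]
  near 108 ang -75.52 lx [-66.8   1.9  65.3] ly [141.  143.1 144.7]
  far 140 ang -75.31 lx [-66.8  -0.5  68.3] ly [-145.3 -141.8 -140.4]
side valve 225 ((473.8191833496094, -247.67691040039062), (76.66582489013672, 35.98824691772461), 19.1593017578125) -158.81347261475054 [ 470.89167151 -241.42465541]
 plug 14 [[ 472.6 -246.5   39. ]]
 pad 122 ((485.7583923339844, 6.603200912475586), (46.42448043823242, 39.931339263916016), 15.569621086120605) mean [482.8   3.5   4.6]
  front 222 ang 14.58 lx [-88.3 -83.  -79.5] ly [-122.     6.7  122.8]
  near 76 ang -75.4 lx [-64.9   8.3  68.2] ly [141.2 143.8 145. ]
  far 29 ang -76.04 lx [-70.5 -27.1   1.3] ly [-144.7 -142.1 -139.5]
```

```bash
cat >> h.py <<'E'
def plan(pos,R):
    """slide/turn numbers from measured pose to target"""
    st=env.state();q=st['ee_rot'];R0=Ro.from_quat(np.r_[q[1:],q[0]])
    if R is None: R=R0
    print('slide',(R0.inv().apply(np.array(pos)-st['tcp_pos'])/500).round(4).tolist(),'turn',((R0.inv()*R).as_rotvec()/2/np.pi).round(4).tolist(),
     'tcp',st['tcp_pos'].round(1),'open',round(st['opening'],1),'grip',round(st['grip_force'],1),'F',st['wrist_force'].round(1),'t',round(st['time'],2))
def down(yd):
    """tool pointing down, tool y at world angle yd deg"""
    a=np.radians(yd);y=np.array([np.cos(a),np.sin(a),0]);z=np.array([0,0,-1.])
    return Ro.from_matrix(np.c_[np.cross(y,z),y,z])
E
python3 -c "
from h import *
plan([473,-248.3,110],down(-69.2))"
```

```text
slide [0.636, -0.4407, 0.2419] turn [-0.0002, 0.0, 0.0138] tcp [ 282.5 -585.1  230.8] open 85.5 grip 0.0 F [-0.7  0.7 -0.4] t 0.2
```

Request:
{"method": "carry_out", "body": {
  "slide": [
    [0.636, -0.441, 0.242],
    [0.636, -0.441, 0.242],
    [0.636, -0.441, 0.242],
    [0.636, -0.441, 0.242],
    [0.636, -0.441, 0.242],
    [0.636, -0.441, 0.242],
    [0.636, -0.441, 0.242],
    [0.636, -0.441, 0.242],
    [0.636, -0.441, 0.242],
    [0.636, -0.441, 0.242]
  ],
  "turn": [
    [0, 0, 0.014],
    [0, 0, 0.014],
    [0, 0, 0.014],
    [0, 0, 0.014],
    [0, 0, 0.014],
    [0, 0, 0.014],
    [0, 0, 0.014],
    [0, 0, 0.014],
    [0, 0, 0.014],
    [0, 0, 0.014]
  ],
  "hand": [1, 1, 1, 1, 1, 1, 1, 1, 1, 1],
  "force": 60
}}

```text
time: 1.45
tcp_pos: [472.6, -249.9, 110.6]
ee_rot: [0.0, 0.984, 0.179, 0.0]
wrist_force: [0.7, -0.2, 0.9]
opening: 85.3
grip_force: 0.0
```

```bash
python3 -c "
from h import *
plan([473,-248.3,10],down(-69.2))"
```

```text
slide [0.0018, -0.0028, 0.2013] turn [0.0001, -0.0, -0.0005] tcp [ 472.6 -249.9  110.6] open 85.3 grip 0.0 F [ 0.7 -0.2  0.9] t 1.45
```

Go down and close.

Request:
{"method": "carry_out", "body": {
  "slide": [
    [0.002, -0.003, 0.08],
    [0.002, -0.003, 0.15],
    [0.002, -0.003, 0.19],
    [0.002, -0.003, 0.201],
    [0.002, -0.003, 0.201],
    [0.002, -0.003, 0.201]
  ],
  "turn": [
    [0, 0, 0],
    [0, 0, 0],
    [0, 0, 0],
    [0, 0, 0],
    [0, 0, 0],
    [0, 0, 0]
  ],
  "hand": [1, 1, 1, 1, 1, 1]
}}

```text
time: 2.2
tcp_pos: [474.2, -247.3, 10.9]
ee_rot: [0.001, 0.984, 0.18, 0.001]
wrist_force: [0.5, -0.7, -0.1]
opening: 84.8
grip_force: 0.0
```

Request:
{"method": "carry_out", "body": {
  "slide": [
    [0, 0, 0],
    [0, 0, 0],
    [0, 0, 0],
    [0, 0, 0],
    [0, 0, 0],
    [0, 0, 0],
    [0, 0, 0],
    [0, 0, 0]
  ],
  "turn": [
    [0, 0, 0],
    [0, 0, 0],
    [0, 0, 0],
    [0, 0, 0],
    [0, 0, 0],
    [0, 0, 0],
    [0, 0, 0],
    [0, 0, 0]
  ],
  "hand": [0.5, 0.3, 0.3, 0.3, 0.3, 0.3, 0.3, 0.3],
  "force": 60
}}

```text
time: 3.2
tcp_pos: [474.0, -247.2, 10.5]
ee_rot: [0.0, 0.984, 0.18, 0.0]
wrist_force: [0.6, -1.3, 6.6]
opening: 32.7
grip_force: 60.9
```

```bash
python3 - <<'E'
from h import *
plan([473,-248.3,110],down(-69.2))
s=snap('side');b=cv2.cvtColor(s['image'],cv2.COLOR_RGB2BGR)
cv2.imwrite('pics/g.png',cv2.resize(b[90:220,260:410],None,fx=4,fy=4,interpolation=2))
E
```

```text
slide [-0.0026, 0.0016, -0.1991] turn [0.0002, -0.0001, -0.0002] tcp [ 474.  -247.2   10.5] open 32.7 grip 60.9 F [ 0.6 -1.3  6.6] t 3.2
```

View pics/g.png

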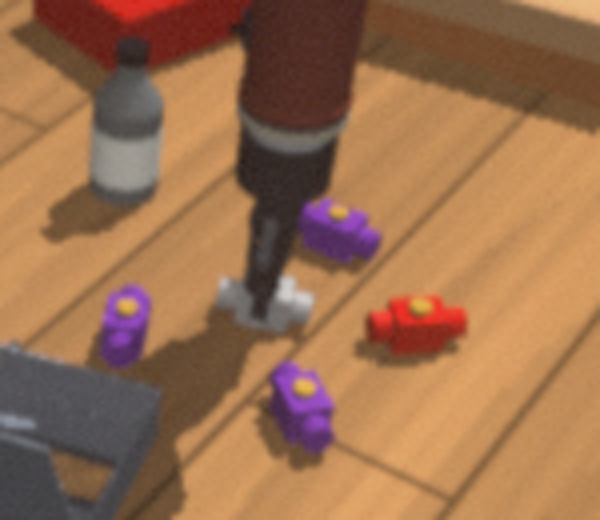

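Valve held by the block near its middle (crop 265,310), at 32.7 mm opening. Lift.

Request:
{"method": "carry_out", "body": {
  "slide": [
    [0, 0, -0.03],
    [0, 0, -0.1],
    [0, 0, -0.2],
    [0, 0, -0.22],
    [0, 0, -0.22]
  ],
  "turn": [
    [0, 0, 0],
    [0, 0, 0],
    [0, 0, 0],
    [0, 0, 0],
    [0, 0, 0]
  ],
  "hand": [0.3, 0.3, 0.3, 0.3, 0.3]
}}

```text
time: 3.88
tcp_pos: [473.4, -246.7, 120.0]
ee_rot: [0.0, 0.984, 0.18, 0.0]
wrist_force: [-0.8, 0.1, -3.4]
opening: 33.0
grip_force: 60.5
```

```bash
python3 - <<'E'
from h import *
plan([496.8,14.5,120],down(-75.4))
E
```

```text
slide [0.2287, -0.472, -0.0] turn [0.0001, -0.0001, 0.017] tcp [ 473.4 -246.7  120. ] open 33.0 grip 60.5 F [-0.8  0.1 -3.4] t 3.88
```

Request:
{"method": "carry_out", "body": {
  "slide": [
    [0.04, -0.08, 0],
    [0.09, -0.18, 0],
    [0.13, -0.28, 0],
    [0.18, -0.37, 0],
    [0.21, -0.43, 0],
    [0.229, -0.472, 0],
    [0.229, -0.472, 0],
    [0.229, -0.472, 0]
  ],
  "turn": [
    [0, 0, 0.004],
    [0, 0, 0.007],
    [0, 0, 0.01],
    [0, 0, 0.014],
    [0, 0, 0.017],
    [0, 0, 0.017],
    [0, 0, 0.017],
    [0, 0, 0.017]
  ],
  "hand": [0.3, 0.3, 0.3, 0.3, 0.3, 0.3, 0.3, 0.3]
}}

```text
time: 4.88
tcp_pos: [496.1, 13.7, 118.5]
ee_rot: [-0.0, 0.992, 0.127, -0.001]
wrist_force: [-0.9, 0.1, -4.0]
opening: 33.2
grip_force: 60.6
```

```bash
python3 - <<'E'
from h import *
plan([496.8,14.5,15.5],down(-75.4))
for n in('side','top'):
    s=snap(n);W=cloud(s);hsv=cv2.cvtColor(s['image'],cv2.COLOR_RGB2HSV).astype(int)
    m=(np.hypot(W[...,0]-497,W[...,1]-14)<60)&(W[...,2]>100)&(W[...,2]<150)&(hsv[...,2]>110)&(hsv[...,1]<60)
    P=W[m];print(n,len(P))
    if len(P)>20:
        a=np.radians(14.6);e=np.array([np.cos(a),np.sin(a)]);f=np.array([-e[1],e[0]]);Q=P[:,:2]-[495.6,14.2]
        print('along',np.percentile(Q@e,[2,50,98]).round(1),'across',np.percentile(Q@f,[2,50,98]).round(1),'z',np.percentile(P[:,2],[2,98]).round(1))
    b=cv2.cvtColor(s['image'],cv2.COLOR_RGB2BGR);u,v=proj(s,[[497,14,100]])[0].astype(int)
    print(u,v);cv2.imwrite(f'pics/h_{n}.png',cv2.resize(b[max(v-70,0):v+70,u-80:u+80],None,fx=4,fy=4,interpolation=2))
E
```

```text
slide [0.0022, -0.0011, 0.206] turn [-0.0001, 0.0004, -0.0] tcp [496.1  13.7 118.5] open 33.2 grip 60.6 F [-0.9  0.1 -4. ] t 4.88
side 138
along [-38.8 -19.1  36.9] across [-15.6   5.4  18.9] z [124.  144.2]
274 184
top 0
262 201
```

View pics/h_side.png

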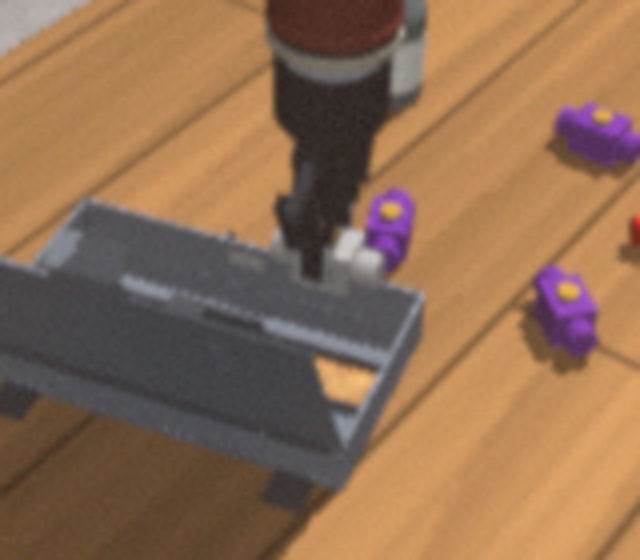

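The valve hangs level over the compartment (crop 340,255). Its centre is 0.9 mm short along the axis, which the target corrects. Next I lower it.

Request:
{"method": "carry_out", "body": {
  "slide": [
    [0.002, -0.001, 0.06],
    [0.002, -0.001, 0.11],
    [0.002, -0.001, 0.15],
    [0.002, -0.001, 0.175],
    [0.002, -0.001, 0.19],
    [0.002, -0.001, 0.194],
    [0.002, -0.001, 0.194]
  ],
  "turn": [
    [0, 0, 0],
    [0, 0, 0],
    [0, 0, 0],
    [0, 0, 0],
    [0, 0, 0],
    [0, 0, 0],
    [0, 0, 0]
  ],
  "hand": [0.3, 0.3, 0.3, 0.3, 0.3, 0.3, 0.3]
}}

```text
time: 5.85
tcp_pos: [498.3, 15.2, 23.3]
ee_rot: [0.0, 0.992, 0.127, 0.0]
wrist_force: [-0.8, 1.6, -2.1]
opening: 33.2
grip_force: 60.7
```

```bash
python3 - <<'E'
from h import *
plan([496.8,14.3,15.2],down(-75.4))
E
```

```text
slide [-0.0033, 0.001, 0.0161] turn [0.0, -0.0001, 0.0] tcp [498.3  15.2  23.3] open 33.2 grip 60.7 F [-0.8  1.6 -2.1] t 5.85
```

Request:
{"method": "carry_out", "body": {
  "slide": [
    [-0.002, 0, 0.004],
    [-0.002, 0, 0.008],
    [-0.002, 0, 0.011],
    [-0.002, 0, 0.013],
    [-0.002, 0, 0.013]
  ],
  "turn": [
    [0, 0, 0],
    [0, 0, 0],
    [0, 0, 0],
    [0, 0, 0],
    [0, 0, 0]
  ],
  "hand": [0.3, 0.3, 0.3, 0.3, 0.3]
}}

```text
time: 6.48
tcp_pos: [496.9, 15.0, 16.2]
ee_rot: [-0.0, 0.992, 0.127, -0.0]
wrist_force: [-0.7, -0.4, -3.7]
opening: 33.0
grip_force: 60.7
```

Request:
{"method": "carry_out", "body": {
  "slide": [
    [0, 0, 0.002],
    [0, 0, 0.004],
    [0, 0, 0.004]
  ],
  "turn": [
    [0, 0, 0],
    [0, 0, 0],
    [0, 0, 0]
  ],
  "hand": [0.3, 0.3, 0.3]
}}

```text
time: 6.85
tcp_pos: [497.0, 15.0, 14.5]
ee_rot: [0.0, 0.992, 0.127, 0.0]
wrist_force: [-1.1, -0.4, -0.6]
opening: 32.9
grip_force: 61.0
```

Request:
{"method": "carry_out", "body": {
  "slide": [
    [0, 0, 0.001],
    [0, 0, 0.002],
    [0, 0, 0.002]
  ],
  "turn": [
    [0, 0, 0],
    [0, 0, 0],
    [0, 0, 0]
  ],
  "hand": [0.3, 0.3, 0.3]
}}

```text
time: 7.22
tcp_pos: [497.0, 15.0, 14.4]
ee_rot: [0.0, 0.992, 0.127, -0.0]
wrist_force: [-7.9, -0.1, 15.2]
opening: 33.0
grip_force: 63.2
```

Request:
{"method": "carry_out", "body": {
  "slide": [
    [0, 0, -0.001],
    [0, 0, -0.001],
    [0, 0, -0.001],
    [0, 0, -0.001],
    [0, 0, -0.001],
    [0, 0, -0.001]
  ],
  "turn": [
    [0, 0, 0],
    [0, 0, 0],
    [0, 0, 0],
    [0, 0, 0],
    [0, 0, 0],
    [0, 0, 0]
  ],
  "hand": [0.3, 0.42, 0.5, 0.6, 0.6, 0.6]
}}

```text
time: 7.98
tcp_pos: [496.9, 15.0, 13.8]
ee_rot: [-0.0, 0.992, 0.127, -0.0]
wrist_force: [-0.1, 0.7, -0.4]
opening: 51.2
grip_force: 0.0
```

Request:
{"method": "carry_out", "body": {
  "slide": [
    [0, 0, -0.01],
    [0, 0, -0.04],
    [0, 0, -0.1],
    [0, 0, -0.2],
    [0, 0, -0.3],
    [0, 0, -0.4],
    [0, 0, -0.4]
  ],
  "turn": [
    [0, 0, 0],
    [0, 0, 0],
    [0, 0, 0],
    [0, 0, 0],
    [0, 0, 0],
    [0, 0, 0],
    [0, 0, 0]
  ],
  "hand": [0.6, 0.6, 0.6, 0.6, 0.6, 0.6, 0.6]
}}

```text
time: 8.85
tcp_pos: [499.1, 15.4, 219.1]
ee_rot: [0.001, 0.992, 0.127, 0.004]
wrist_force: [-0.4, -0.4, -0.7]
opening: 51.2
grip_force: 0.0
```

```bash
python3 - <<'E'
from h import *
plan([497,15,214],down(-75.4))
s=snap('side')
for n in('side','top'):
    s=snap(n);W=cloud(s);hsv=cv2.cvtColor(s['image'],cv2.COLOR_RGB2HSV).astype(int)
    a=np.radians(14.6);e=np.array([np.cos(a),np.sin(a)]);f=np.array([-e[1],e[0]]);D=W[...,:2]-[495.6,14.2];A=D@e;B=D@f
    m=(abs(A)<45)&(abs(B)<28)&(W[...,2]>18)&(W[...,2]<55)
    if m.sum()>20:
        print(n,m.sum(),'along',np.percentile(A[m],[2,50,98]).round(1),'across',np.percentile(B[m],[2,50,98]).round(1),'z',np.percentile(W[m][:,2],[2,50,90,98]).round(1))
        g=m&(W[...,2]>34)&(abs(A)<20);print(' blocktop z',np.median(W[g][:,2]),len(W[g]),'across',np.percentile(B[g],[3,97]))
    b=cv2.cvtColor(s['image'],cv2.COLOR_RGB2BGR);u,v=proj(s,[[530,30,20]])[0].astype(int)
    cv2.imwrite(f'pics/p_{n}.png',cv2.resize(b[max(v-70,0):v+70,u-80:u+80],None,fx=4,fy=4,interpolation=2))
E
```

```text
slide [-0.0044, -0.0003, 0.0101] turn [0.0004, -0.0013, 0.0001] tcp [499.1  15.4 219.1] open 51.2 grip 0.0 F [-0.4 -0.4 -0.7] t 8.85
side 190 along [-37.5 -12.5  30.4] across [-14.4   4.4  18.1] z [18.3 35.6 41.4 43.2]
 blocktop z 37.86701392718021 95 across [-14.79195799  17.64180415]
```

View pics/p_side.png

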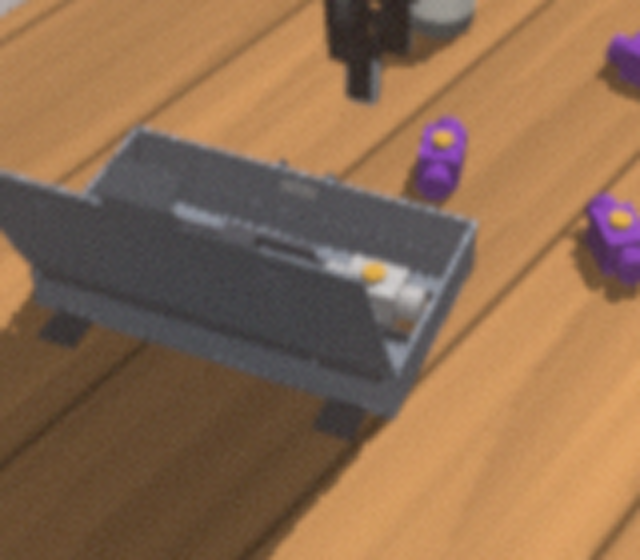

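Valve placed: side crop shows it flat, plug up, at (375,290) in the compartment. Block top is 37.9 mm (expected 38.6) and it is centred within about 1.5 mm. Now the lid: go up, over and behind it with the fingers shut.

```bash
cat >> h.py <<'E'
CY=104.6;CC=np.array([582.2,47.1,0]);RC=Ro.from_euler('z',CY,degrees=True)
def case(x,y,z): return CC+RC.apply([x,y,z])
def incase():
    st=env.state();return RC.inv().apply(st['tcp_pos']-CC).round(1)
E
python3 - <<'E'
from h import *
print(incase())
plan(case(95,60,310),down(-75.4));plan(case(200,0,310),down(-75.4))
s=load('side')
W=cloud(snap('top'));L=RC.inv().apply(np.nan_to_num(W-CC,nan=9e9).reshape(-1,3))
m=(abs(L[:,1])<143)&(L[:,0]>80)&(L[:,0]<200)&(L[:,2]>60)&(L[:,2]<260)
Q=L[m];print(len(Q),np.degrees(0),'theta',np.pi-np.arctan2(*np.polyfit(Q[:,2],Q[:,0],1)[:1],1) if 0 else np.polyfit(Q[:,2],Q[:,0],1),Q.max(0))
E
```

```text
[ -9.5  91.1 213.6]
slide [0.0621, -0.209, -0.1928] turn [0.0, 0.0001, 0.0] tcp [496.4  14.9 213.6] open 51.2 grip 0.0 F [ 0.4  0.3 -1.2] t 9.0
slide [0.1822, -0.419, -0.1929] turn [0.0, 0.0001, 0.0] tcp [496.4  14.9 213.6] open 51.2 grip 0.0 F [ 0.4  0.3 -1.2] t 9.0
3749 0.0 theta [ 0.41461157 67.41494155] [167.28120044 142.1919867  238.36879521]
```

Request:
{"method": "carry_out", "body": {
  "slide": [
    [0, 0, -0.1],
    [0, 0, -0.193],
    [0.03, -0.1, -0.193],
    [0.062, -0.209, -0.193],
    [0.12, -0.314, -0.193],
    [0.182, -0.419, -0.193],
    [0.182, -0.419, -0.193],
    [0.182, -0.419, -0.193]
  ],
  "turn": [
    [0, 0, 0],
    [0, 0, 0],
    [0, 0, 0],
    [0, 0, 0],
    [0, 0, 0],
    [0, 0, 0],
    [0, 0, 0],
    [0, 0, 0]
  ],
  "hand": [0, 0, 0, 0, 0, 0, 0, 0],
  "force": 30
}}

```text
time: 10.05
tcp_pos: [531.8, 240.2, 308.9]
ee_rot: [0.0, 0.992, 0.127, -0.001]
wrist_force: [-0.6, -0.6, -0.8]
opening: -0.2
grip_force: 0.0
```

```bash
python3 - <<'E'
from h import *
print(incase());plan(case(205,0,195),down(-75.4))
E
```

```text
[1.996e+02 1.000e-01 3.089e+02]
slide [0.0007, -0.0109, 0.2278] turn [0.0, 0.0004, 0.0001] tcp [531.8 240.2 308.9] open -0.2 grip 0.0 F [-0.6 -0.6 -0.8] t 10.05
```

Request:
{"method": "carry_out", "body": {
  "slide": [
    [0, -0.01, 0.1],
    [0, -0.01, 0.19],
    [0, -0.01, 0.228],
    [0, -0.01, 0.228],
    [0, 0.03, 0.228],
    [0, 0.06, 0.228],
    [0, 0.09, 0.228],
    [0, 0.12, 0.228],
    [0, 0.14, 0.228],
    [0, 0.16, 0.228]
  ],
  "turn": [
    [0, 0, 0],
    [0, 0, 0],
    [0, 0, 0],
    [0, 0, 0],
    [0, 0, 0],
    [0, 0, 0],
    [0, 0, 0],
    [0, 0, 0],
    [0, 0, 0],
    [0, 0, 0]
  ],
  "hand": [0, 0, 0, 0, 0, 0, 0, 0, 0, 0]
}}

```text
time: 11.3
tcp_pos: [552.9, 163.8, 198.9]
ee_rot: [-0.0, 0.992, 0.127, 0.001]
wrist_force: [-8.6, 1.5, 22.6]
opening: -0.0
grip_force: 11.0
```

```bash
cat >> h.py <<'E'
def lid():
    for n in('top','side'):
        W=cloud(snap(n));L=RC.inv().apply(np.nan_to_num(W-CC,nan=9e9).reshape(-1,3))-[85,0,48]
        m=(abs(L[:,1])<140)&(abs(L[:,1])>60)&(np.hypot(L[:,0],L[:,2])<175)&(np.hypot(L[:,0],L[:,2])>120)&(L[:,2]>6)
        Q=L[m]
        if len(Q)>50: print(n,'lid theta',np.median(np.arctan2(Q[:,2],-Q[:,0])).round(3),len(Q))
E
python3 - <<'E'
from h import *
print(incase());lid();plan(case(38,0,195),down(-75.4))
E
```

```text
[120.4  -1.  198.9]
side lid theta 1.674 785
slide [-0.002, 0.1621, 0.0082] turn [0.0001, -0.0004, -0.0002] tcp [553.2 162.6 199.1] open -0.1 grip 8.3 F [-6.7  0.2 17.4] t 11.4
```

Request:
{"method": "carry_out", "body": {
  "slide": [
    [0, 0, -0.02],
    [0, 0, -0.04],
    [0, 0, -0.04]
  ],
  "turn": [
    [0, 0, 0],
    [0, 0, 0],
    [0, 0, 0]
  ],
  "hand": [0, 0, 0]
}}

```text
time: 11.78
tcp_pos: [552.8, 163.2, 217.1]
ee_rot: [-0.0, 0.992, 0.127, 0.001]
wrist_force: [-0.6, -0.4, -0.5]
opening: 0.1
grip_force: 0.0
```

```bash
python3 - <<'E'
from h import *
print(incase());lid();plan(case(38,0,215),down(-75.4))
s=load('side');b=cv2.cvtColor(s['image'],cv2.COLOR_RGB2BGR)
cv2.imwrite('pics/l1.png',cv2.resize(b[80:260,150:330],None,fx=3.2,fy=3.2,interpolation=2))
E
```

```text
[119.7  -0.8 217.1]
side lid theta 1.677 801
slide [-0.0006, 0.1636, 0.0022] turn [0.0, 0.0, 0.0] tcp [552.3 163.1 216.1] open -0.3 grip 0.0 F [ 1.6 -0.6 -1.2] t 11.88
```

View pics/l1.png

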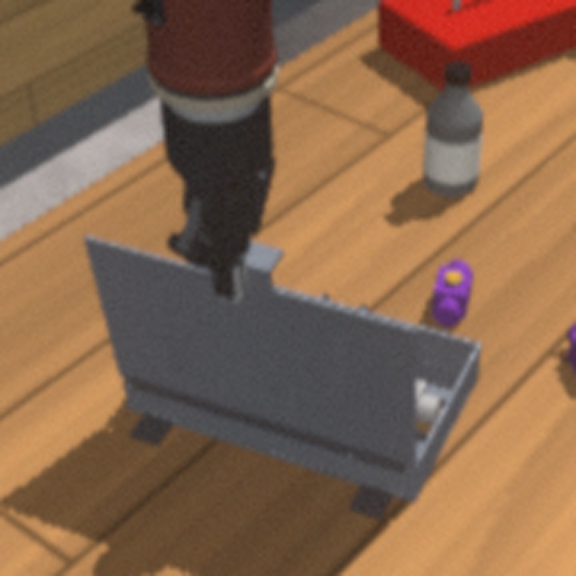

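The lid is nearly upright, with the tab at (262,258). The finger is behind it, and it had been catching with the wider knuckle part. Raised, it is free, so I continue over the top along the arc.

Request:
{"method": "carry_out", "body": {
  "slide": [
    [0, 0.03, 0.003],
    [0, 0.059, 0.007],
    [0, 0.083, 0.01],
    [0, 0.107, 0.013],
    [0, 0.131, 0.02],
    [0, 0.155, 0.027],
    [0, 0.178, 0.037],
    [0, 0.201, 0.047],
    [0, 0.222, 0.06],
    [0, 0.242, 0.074]
  ],
  "turn": [
    [0, 0, 0],
    [0, 0, 0],
    [0, 0, 0],
    [0, 0, 0],
    [0, 0, 0],
    [0, 0, 0],
    [0, 0, 0],
    [0, 0, 0],
    [0, 0, 0],
    [0, 0, 0]
  ],
  "hand": [0, 0, 0, 0, 0, 0, 0, 0, 0, 0]
}}

```text
time: 13.12
tcp_pos: [583.0, 45.4, 178.9]
ee_rot: [0.0, 0.992, 0.127, 0.0]
wrist_force: [-0.1, -0.1, 3.4]
opening: 0.2
grip_force: 0.7
```

```bash
python3 - <<'E'
from h import *
print(incase());lid()
for t in(.75,.6,.45,.3,.2,.12,.06):
    plan(case(85-165*np.cos(t)+4*np.sin(t)+13,0,48+165*np.sin(t)+4*np.cos(t)),down(-75.4))
E
```

```text
[ -1.8  -0.4 178.9]
side lid theta 0.934 1008
slide [0.0005, 0.0346, 0.0295] turn [0.0, 0.0003, -0.0003] tcp [582.7  44.4 178.1] open 0.1 grip 0.0 F [-0.1  0.5  0.1] t 13.22
slide [0.0006, 0.0664, 0.0673] turn [0.0, 0.0003, -0.0003] tcp [582.7  44.4 178.1] open 0.1 grip 0.0 F [-0.1  0.5  0.1] t 13.22
slide [0.0008, 0.0922, 0.1095] turn [0.0, 0.0003, -0.0003] tcp [582.7  44.4 178.1] open 0.1 grip 0.0 F [-0.1  0.5  0.1] t 13.22
slide [0.0009, 0.1114, 0.1551] turn [0.0, 0.0003, -0.0003] tcp [582.7  44.4 178.1] open 0.1 grip 0.0 F [-0.1  0.5  0.1] t 13.22
slide [0.0009, 0.1204, 0.1869] turn [0.0, 0.0003, -0.0003] tcp [582.7  44.4 178.1] open 0.1 grip 0.0 F [-0.1  0.5  0.1] t 13.22
slide [0.001, 0.1252, 0.2128] turn [0.0, 0.0003, -0.0003] tcp [582.7  44.4 178.1] open 0.1 grip 0.0 F [-0.1  0.5  0.1] t 13.22
slide [0.001, 0.1275, 0.2325] turn [0.0, 0.0003, -0.0003] tcp [582.7  44.4 178.1] open 0.1 grip 0.0 F [-0.1  0.5  0.1] t 13.22
```

Request:
{"method": "carry_out", "body": {
  "slide": [
    [0, 0.018, 0.015],
    [0, 0.035, 0.03],
    [0, 0.054, 0.048],
    [0, 0.072, 0.067],
    [0, 0.088, 0.088],
    [0, 0.104, 0.11],
    [0, 0.118, 0.132],
    [0, 0.13, 0.155],
    [0, 0.142, 0.175],
    [0, 0.148, 0.187]
  ],
  "turn": [
    [0, 0, 0],
    [0, 0, 0],
    [0, 0, 0],
    [0, 0, 0],
    [0, 0, 0],
    [0, 0, 0],
    [0, 0, 0],
    [0, 0, 0],
    [0, 0, 0],
    [0, 0, 0]
  ],
  "hand": [0, 0, 0, 0, 0, 0, 0, 0, 0, 0]
}}

```text
time: 14.48
tcp_pos: [601.4, -25.9, 85.1]
ee_rot: [-0.0, 0.992, 0.127, -0.0]
wrist_force: [-0.9, 1.8, 2.1]
opening: -0.3
grip_force: 0.9
```

```bash
python3 - <<'E'
from h import *
print(incase());lid()
plan(case(-81,0,52),down(-75.4))
E
```

```text
[-75.5  -0.2  85.1]
top lid theta 0.237 699
side lid theta 0.213 689
slide [0.0001, 0.0106, 0.0661] turn [0.0, 0.0002, -0.0001] tcp [601.3 -26.1  85.1] open 0.1 grip 0.2 F [-0.6 -0.3  0.8] t 14.57
```

Press down slowly.

Request:
{"method": "carry_out", "body": {
  "slide": [
    [0, 0.003, 0.012],
    [0, 0.006, 0.024],
    [0, 0.009, 0.036],
    [0, 0.011, 0.046],
    [0, 0.011, 0.054],
    [0, 0.011, 0.06],
    [0, 0.011, 0.064],
    [0, 0.011, 0.066]
  ],
  "turn": [
    [0, 0, 0],
    [0, 0, 0],
    [0, 0, 0],
    [0, 0, 0],
    [0, 0, 0],
    [0, 0, 0],
    [0, 0, 0],
    [0, 0, 0]
  ],
  "hand": [0, 0, 0, 0, 0, 0, 0, 0]
}}

```text
time: 15.58
tcp_pos: [602.6, -31.1, 52.4]
ee_rot: [0.0, 0.992, 0.127, -0.0]
wrist_force: [0.6, 0.5, -0.7]
opening: -0.0
grip_force: 0.0
```

Request:
{"method": "carry_out", "body": {
  "slide": [
    [0, 0, 0.001],
    [0, 0, 0.002],
    [0, 0, 0.002]
  ],
  "turn": [
    [0, 0, 0],
    [0, 0, 0],
    [0, 0, 0]
  ],
  "hand": [0, 0, 0]
}}

```text
time: 15.95
tcp_pos: [602.7, -30.9, 52.1]
ee_rot: [0.0, 0.992, 0.127, -0.0]
wrist_force: [-4.5, -1.2, 6.3]
opening: 0.0
grip_force: 2.4
```

Request:
{"method": "carry_out", "body": {
  "slide": [
    [0, 0, 0.001],
    [0, 0, 0.002],
    [0, 0, 0.002]
  ],
  "turn": [
    [0, 0, 0],
    [0, 0, 0],
    [0, 0, 0]
  ],
  "hand": [0, 0, 0]
}}

```text
time: 16.32
tcp_pos: [602.8, -31.0, 51.9]
ee_rot: [0.0, 0.992, 0.127, -0.0]
wrist_force: [-7.1, -0.3, 13.3]
opening: -0.4
grip_force: 6.6
```

Request:
{"method": "carry_out", "body": {
  "slide": [
    [0, 0, -0.02],
    [0, 0, -0.08],
    [0, 0, -0.16],
    [0, 0.1, -0.26],
    [0, 0.2, -0.3],
    [0, 0.3, -0.3],
    [0, 0.3, -0.3],
    [0, 0.3, -0.3],
    [0, 0.3, -0.3]
  ],
  "turn": [
    [0, 0, 0],
    [0, 0, 0],
    [0, 0, 0],
    [0, 0, 0],
    [0, 0, 0],
    [0, 0, 0],
    [0, 0, 0],
    [0, 0, 0],
    [0, 0, 0]
  ],
  "hand": [0, 0, 0, 0, 0, 0, 0, 0, 0]
}}

```text
time: 17.45
tcp_pos: [640.8, -174.0, 200.9]
ee_rot: [-0.0, 0.992, 0.128, 0.0]
wrist_force: [-0.2, 0.2, 0.6]
opening: 0.1
grip_force: 0.0
```

```bash
python3 - <<'E'
from h import *
for n in('top','side'):
    s=snap(n);W=cloud(s);L=RC.inv().apply(np.nan_to_num(W-CC,nan=9e9).reshape(-1,3))
    for x in(-70,-30,30,70):
        m=(abs(L[:,0]-x)<10)&(abs(L[:,1])<130)&(L[:,2]>20)&(L[:,2]<150);print(n,x,m.sum(),np.median(L[m,2]).round(1))
s=load('side');b=cv2.cvtColor(s['image'],cv2.COLOR_RGB2BGR)
cv2.imwrite('pics/f.png',cv2.resize(b[80:260,150:400],None,fx=3,fy=3,interpolation=2));print(env.state()['time'])
E
```

```text
top -70 736 53.0
top -30 741 53.6
top 30 743 53.4
top 70 740 53.4
side -70 349 51.4
side -30 381 51.4
side 30 418 51.7
side 70 456 51.3
17.55
```

View pics/f.png

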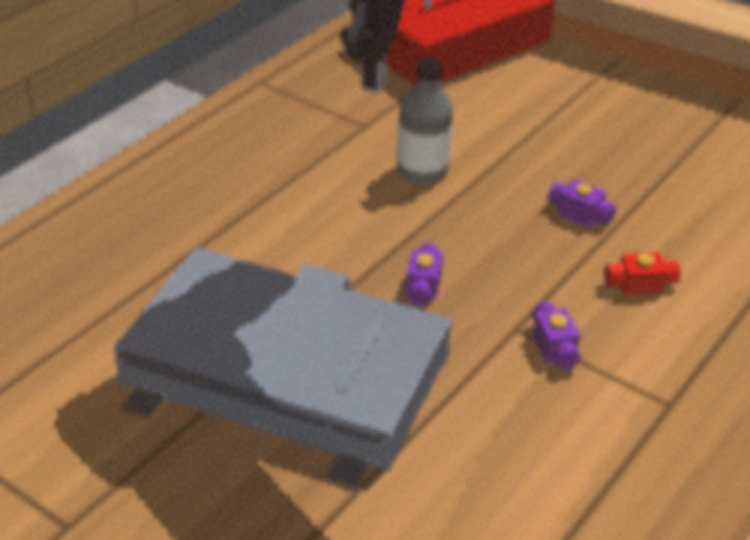

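The lid is flat and shut (crop 290,350), level within 0.6 mm in both views, and the robot is clear of everything.

```bash
python3 -c "
from station import env
print(env.finish_job())"
```

```text
the job is handed in; nothing more can be done
None
```

The valve is lying flat, plug up, in the pad compartment, the lid is shut and held by its catch, and the job is handed in at about 17.6 s; the hand-in reported no verdict.

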